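# Pack the gluing jig and hold the panel down

### The job

In the gluing jig, one of the gaps between the panel and the row of stop blocks is both empty and wide enough for a spacer: stand the loose thin spacer upright in that gap, down on the jig's board and centred on its stop block, and let go of it. Then press the sprung panel down with the fingertips until its top is flush with the fence and the stop blocks, and finish while still holding it pressed there. Leave the spacer that is already fitted, the thick offcut and everything else on the bench as they are.

Things in the scene. Friction and masses are not known exactly. Their poses are not given: they have to be found in the camera images.
- jig: fixed gluing jig: plywood board 170 (x) x 240 (y) x 18 mm, with a wooden fence 20 mm wide and 25 mm tall along its near (-x) side (x from -80 to -60 mm), the panel beside the fence and four stop blocks in a row along the far side, 56 mm apart (at y = -84, -28, 28, 84 mm). Origin: centre of the board's underside; x towards the stops, y along the row, z up
- panel (a joint): how far the sprung panel is pressed down, m: 0 = up, its top 7 mm proud of the fence and stops (50 mm above the jig's origin); 0.007 = down on its hard stop, flush with them (43 mm above the jig's origin). It springs back; holding it flush takes about 8 N
- panel_top (a point): centre of the top of the wooden panel, which is 75 mm (jig x) by 228 mm (jig y) and lies from -60 to +15 mm in jig x; it moves only up and down
- stop_a: fixed wooden stop block on the jig board, 40 mm thick (jig x), 46 mm long (jig y), 25 mm tall; leaves a 16 mm gap to the panel's far edge. Origin: on the board's top, 8 mm beyond the panel's far edge, at the middle of the block's length (the block fills x from 8 to 48 mm); axes parallel to the jig's. The four stops swap places along the row from start to start
- stop_b: fixed wooden stop block on the jig board, 40 mm thick (jig x), 46 mm long (jig y), 25 mm tall; leaves a 16 mm gap to the panel's far edge. Origin: on the board's top, 8 mm beyond the panel's far edge, at the middle of the block's length (the block fills x from 8 to 48 mm); axes parallel to the jig's. The four stops swap places along the row from start to start
- stop_c: fixed wooden stop block on the jig board, 49 mm thick (jig x), 46 mm long (jig y), 25 mm tall; leaves a 7 mm gap to the panel's far edge. Origin: on the board's top, 8 mm beyond the panel's far edge, at the middle of the block's length (the block fills x from -1 to 48 mm); axes parallel to the jig's. The four stops swap places along the row from start to start
- stop_d: fixed wooden stop block on the jig board, 49 mm thick (jig x), 46 mm long (jig y), 25 mm tall; leaves a 7 mm gap to the panel's far edge. Origin: on the board's top, 8 mm beyond the panel's far edge, at the middle of the block's length (the block fills x from -1 to 48 mm); axes parallel to the jig's. The four stops swap places along the row from start to start
- spacer: loose plain aluminium spacer bar standing upright on the bench to one side of the jig: 12 mm thick (x), 40 mm long (y), 60 mm tall, about 80 g. Origin: centre of its underside; z up
- fitted_spacer: an identical aluminium spacer, 12 x 40 x 60 mm, already standing in the 16 mm gap of one stop (origin: centre of its underside); leave it where it is
- offcut: aluminium bar offcut, 28 mm thick (x), 40 mm long (y), 60 mm tall, standing on the bench on the other side of the jig; too thick for any gap. Origin: centre of its underside; bystander, leave alone
- plane: small steel block plane, 140 x 45 mm, 65 mm tall, beyond the jig. Origin: centre of its underside; bystander, leave alone
- glue_jar: round jar with a metal cap, 60 mm across and 85 mm tall, beyond the jig. Origin: centre of its underside; bystander, leave alone
- screwdriver: screwdriver lying between the robot and the jig; origin on the bench under it; bystander, leave alone
- gauge: wooden marking gauge, 160 mm bar with a 55 x 40 mm head, lying between the robot and the jig. Origin: centre of its underside; bystander, leave alone
- brush: brush lying at the right side; origin on the bench under it; bystander, leave alone
- hammer: hammer lying at the left side; origin on the bench under it; bystander, leave alone
Not all that is in view belongs to the job. Leave any brown, purple or red look-alike of the spacer alone.

How it is judged:
By the outcome, as a careful person would: the job done as asked, in the order asked, and still so for the second after the job is handed in, while the arm keeps its last pose, push and grip.
It also fails if it takes over 48 s, if anything falls off the work surface, if the arm or the gripper's body presses on something with over 40 N, if the wrist force passes 120 N, or if a joint passes its speed limit or range.

### The arm

A 6-joint arm with a two-finger parallel gripper is mounted at the origin on the work surface. World frame = base frame: x ahead of the robot, y to its left, z up, the work surface at z = 0. Lengths are in m, angles in rad, forces in N, time in s.
With the tool pointing down it reaches from about 0.25 to 0.85 m from the base axis. Payload 12.5 kg.
Tool frame: the origin (TCP) lies between the finger pads; the fingertips stand 22 mm ahead of it and the grasp point (between the pads) lies 3 mm ahead of it; z points along the fingers, y is the line along which they close (so a half turn about z gives the same grasp; the last joint's range is limited). The gripper opens to 93 mm and grips with 3 to 60 N. Pads are 15 mm wide; open, the fingers measure 128 mm over their backs; the gripper's body (75 mm by 188 mm) begins 65 mm behind the grasp point.
Start: joints at [1.126, 0.351, 1.652, -0, 1.139, -0.085], TCP at [0.194, 0.515, 0.241] pointing down, gripper open.
Joint ranges: [-2.75, 2.75], [-0.79, 2.1], [0.01, 2.65], [-1.57, 4.71], [0.07, 3.14], [-2.87, 2.87]. Speed limits (rad/s): [2.22, 2.22, 2.79, 3.14, 3.14, 3.14].

### API

Orientations are given as a rotation vector (axis times angle).
In Python, from bench import bot gives the robot as it stands.
- The arm moves only by the tool servo_tool, never from a script. Its argument "increments" is one flat list of numbers, 6 for each row, row after row: the shift along the tool's x, y, z as a fraction of full scale, then the turn, a rotation vector about the tool's x, y, z as a fraction of full scale. A call has 1 to 8 rows; each row shifts and turns the commanded pose from where the row before left it, along the tool's axes as they then stand; what a row does not reach is not made up. Full scale, the value 1, is 0.025 m for a shift and 0.15 rad for a turn. A row lasts 1/8 s, in which the tool goes at most 62.5 mm and 10.7 degrees, less where a joint would pass 70% of its speed; a pose out of reach is approached as far as the arm can. A call with a number of a shift or a turn outside -1 to 1 is refused whole. A call with a gripper value outside its range is refused whole. "hand" is the gripper's target within -1 to 1 (shut at 1, half-way at 0, fully open at -1), set as the call begins (left out, the last holds). The fingers move at their own pace and stop on an object; the grip force is fixed at half the most. Time passes only in rows, so rows that do not move let the fingers close. It gives the time, the measured TCP pose, the force, the opening and the grip force at its end, in the units of the state.
- bot.observe(): the state, without advancing time (a new reading comes with each control period).
- bot.capture(name): name is "side" or "top"; returns the picture (480x640x3 uint8, red, green, blue); there is no depth.
- bot.camera_params(name): a dict with "fx", "fy", "cx", "cy" (pixels), "pose" (4x4, takes a point from camera to world coordinates). Camera axes: x right, y down, z forward; pixel columns grow to the right and rows downward; lengths in m; the calibration is good to about 2 mm. A picture is of the moment at which its call begins. camera_params takes no time and is no camera call.
- bot.sign_off(): hands the job in; it is judged then, once.
The state is a dict: "time": time; "q": joint angles; "dq": joint speeds; "joint_efforts": joint torques, N m; "position": TCP position; "orientation": TCP orientation; "wrist_force": force on the tool from outside, world axes, zero at the start; "ft_torque": the same for the moment, N m; "finger_gap": finger opening in m; "gripper_force": force on a finger pad.
Only numpy, scipy, OpenCV 4.12 (cv2) and the standard library are available. Lean on these libraries where they do the work, as an engineer would, in place of code of your own. Each camera call takes 0.05 s, during which the arm holds its last target. There are 200 camera calls.

## Working session

There is one attempt and no reset: what is moved stays moved. The work goes in short steps, Python scripts to look and compute and a tool call to move; the robot and the scene stay as the last step left them, time stands still between calls to the robot, and variables do not carry over. Pictures are saved under pics/ and viewed, at most 10 in all, crops included, and the job is handed in when it is done.

Besides the shell and the picture viewer there is one more tool, called after "Call:" by a JSON object that holds its "name" and its "arguments". servo_tool: Moves the arm, as the interface text tells. Its arguments: {"type":"object","properties":{"increments":{"type":"array"},"hand":{"type":"number"}},"required":["increments"]}

```bash
mkdir -p pics; cat > h.py <<'E'
import numpy as np,cv2
from bench import bot
def cam(n):
    p=bot.camera_params(n);K=np.array([[p['fx'],0,p['cx']],[0,p['fy'],p['cy']],[0,0,1]]);return K,np.array(p['pose'])
def ray(n,u,v,z):
    K,T=cam(n);d=T[:3,:3]@np.linalg.solve(K,[u,v,1]);o=T[:3,3];return o+d*(z-o[2])/d[2]
def proj(n,P):
    K,T=cam(n);c=(np.atleast_2d(P)-T[:3,3])@T[:3,:3];q=c@K.T;return q[:,:2]/q[:,2:]
def save(n,f,crop=None,s=1):
    im=bot.capture(n)[:,:,::-1]
    if crop: a,b,c,d=crop;im=im[b:d,a:c]
    cv2.imwrite('pics/'+f,cv2.resize(im,None,fx=s,fy=s,interpolation=cv2.INTER_CUBIC))
E
python3 -c "
from h import *
save('top','t1.png');save('side','s1.png')
for n in('top','side'):print(cam(n))
s=bot.observe();print(s['time'],s['position'],s['orientation'],s['finger_gap'])"
```

```text
(array([[448.05972089,   0.        , 319.98757586],
       [  0.        , 448.05972089, 248.80924   ],
       [  0.        ,   0.        ,   1.        ]]), array([[-0.00419073, -0.9909764 ,  0.13397094,  0.43180598],
       [-0.99989432,  0.00601759,  0.01323423, -0.00163435],
       [-0.01392099, -0.13390132, -0.99089689,  1.28297824],
       [ 0.        ,  0.        ,  0.        ,  1.        ]]))
(array([[617.63522576,   0.        , 308.70431266],
       [  0.        , 617.63522576, 236.40130584],
       [  0.        ,   0.        ,   1.        ]]), array([[ 0.94268729, -0.19789127,  0.26866282,  0.176887  ],
       [-0.33331969, -0.52119587,  0.78565441, -1.22013975],
       [-0.0154482 , -0.83017704, -0.55728578,  0.94082084],
       [ 0.        ,  0.        ,  0.        ,  1.        ]]))
0.1 [0.19348992 0.51454697 0.24015806] [-5.62037868e-01 -3.09062991e+00  1.52980255e-03] 0.09270294610036908
```

View pics/t1.png

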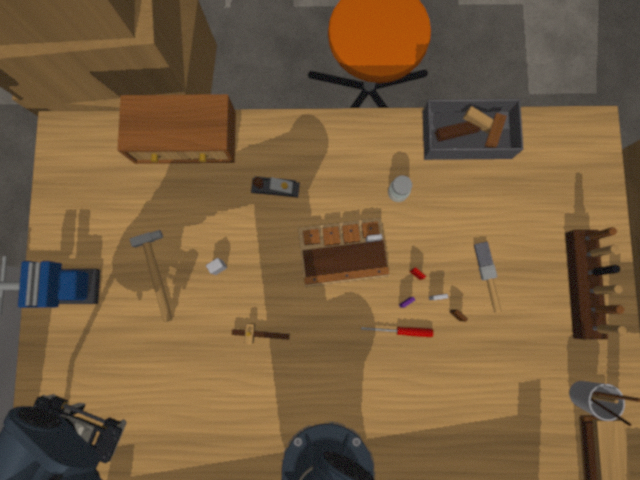

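View pics/s1.png

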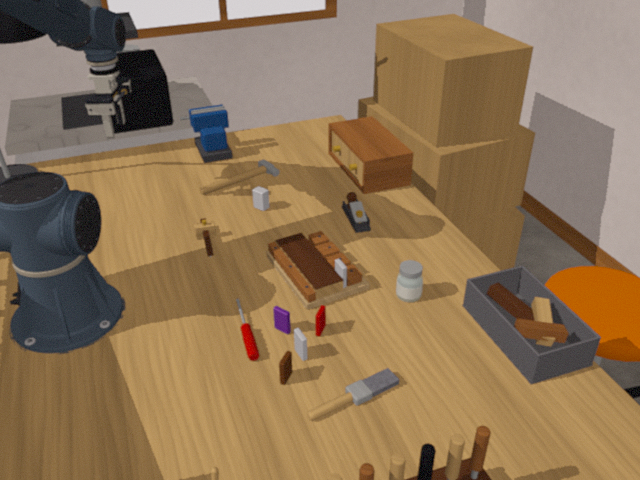

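Candidates in the top view are silver (439,297), purple (407,302), red (418,273), brown (458,315), the fitted spacer (374,238) and the thick offcut (216,266). By the description I choose the silver one at (439,297), which is at about (300,344) in the side view. I'll check it and the jig in close crops.

```bash
python3 -c "
from h import *
im=bot.capture('top')[:,:,::-1]
cv2.imwrite('pics/t2.png',cv2.resize(im[210:330,295:475],None,fx=4.4,fy=4.4,interpolation=cv2.INTER_CUBIC))
im=bot.capture('side')[:,:,::-1]
cv2.imwrite('pics/s2.png',cv2.resize(im[225:395,230:400],None,fx=3.5,fy=3.5,interpolation=cv2.INTER_CUBIC))
"
```

```text
(no output)
```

View pics/t2.png

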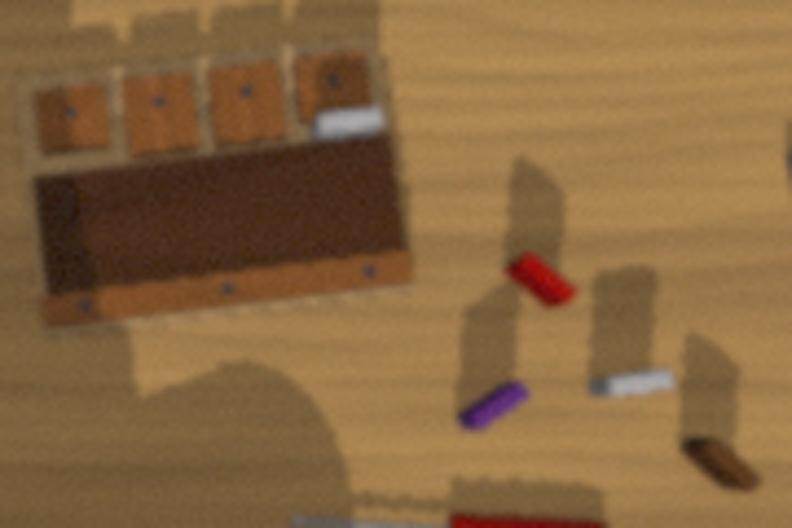

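View pics/s2.png

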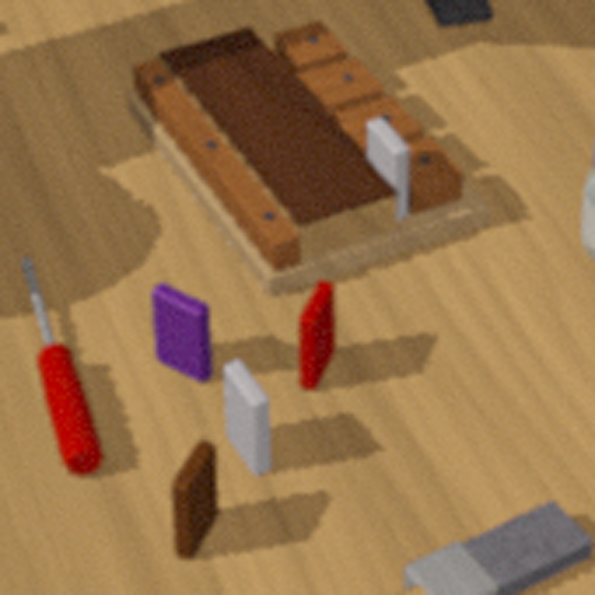

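The silver bar is thin (about 12 x 40 mm) and is the spacer. It stands apart from the purple, red and brown look-alikes. In the jig, the leftmost stop (+y, crop x≈72) shows the wide empty gap. Stops 2 and 3 are narrow, and the rightmost holds the fitted spacer at (348,122). Next I'll fit the poses.

```bash
cat >> h.py <<'E'
def box(x0,x1,y0,y1,z0,z1): return np.array([[x,y,z] for x in(x0,x1) for y in(y0,y1) for z in(z0,z1)])
def place(P,x,y,a,z=0):
    c,s=np.cos(a),np.sin(a);return P@np.array([[c,s,0],[-s,c,0],[0,0,1]])+[x,y,z]
def silver(n,u,v,r=30,thr=30):
    im=bot.capture(n)[:,:,::-1];h=cv2.cvtColor(im,cv2.COLOR_BGR2HSV)
    m=((h[:,:,1]<70)&(h[:,:,2]>90)).astype(np.uint8)
    k,l=cv2.connectedComponents(m);w=l[v-2:v+3,u-2:u+3];w=w[w>0];return (l==np.bincount(w).argmax())
SP=box(-.006,.006,-.02,.02,0,.06)
def hull(n,P,S=4):
    q=cv2.convexHull(proj(n,P).astype(np.float32));m=np.zeros((480*S,640*S),np.uint8)
    cv2.fillConvexPoly(m,np.round((q+.5)*S-.5).astype(np.int32),1);return cv2.resize(m.astype(np.float32),(640,480),interpolation=cv2.INTER_AREA)
E
python3 - <<'E'
from h import *
from scipy.optimize import minimize,least_squares
M={'top':silver('top',439,297),'side':silver('side',300,344)}
for n in M: ys,xs=np.nonzero(M[n]);print(n,M[n].sum(),xs.min(),xs.max(),ys.min(),ys.max())
def f(p,V): return sum(np.abs(hull(n,place(SP,*p))-M[n]).sum() for n in V)
x0=ray('top',439.8,297,.06);print(x0)
for V in(['top'],['side'],['top','side']):
    s=np.array([[0,0,0],[.008,0,0],[0,.008,0],[0,0,.2]])+[x0[0],x0[1],.1]
    r=minimize(f,s[0],args=(V,),method='Nelder-Mead',options=dict(initial_simplex=s));print(V,r.x,r.fun)
# jig: crop px -> jig points
T=[((35,177),(15,114,50)),((388,138),(15,-114,50)),((47,325),(-80,120,43)),((412,283),(-80,-120,43)),((408,248),(-60,-120,43)),
 ((37,92),(63,107,43)),((366,52),(63,-107,43)),((110,150),(23,61,43))]
S=[((270,245),(-80,-120,43)),((298,235),(-60,-120,43)),((272,280),(-85,-120,18)),((500,208),(85,-120,18)),((462,178),(63,-107,43)),((135,70),(-80,120,43))]
def res(p,V):
    o=[]
    for n,L,a,b,k in(('top',T,295,210,4.4),('side',S,230,225,3.5)):
        if n in V:
            uv=np.array([l[0] for l in L])/k+[a-.5+.5/k,b-.5+.5/k]
            o.append(proj(n,place(np.array([l[1] for l in L])/1e3,*p))-uv)
    return np.vstack(o).ravel()
for V in(['top'],['side'],['top','side']):
    r=least_squares(res,[.43,0,.1],args=(V,),loss='soft_l1');print(V,r.x,r.fun.reshape(-1,2).round(1).tolist())
E
```

```text
top 86 429 447 294 299
side 323 294 306 328 360
[ 0.46364217 -0.30887922  0.06      ]
['top'] [ 0.46517947 -0.31138876  0.09988839] 21.875
['side'] [ 0.46435591 -0.30974105  0.08524809] 28.625
['top', 'side'] [ 0.46469776 -0.30983646  0.09559259] 52.875
['top'] [ 0.59635371 -0.04861476  0.10598705] [[-1.1, -1.2], [0.2, -1.4], [-2.3, -0.4], [1.0, -0.5], [1.0, 0.3], [-0.7, 1.4], [0.2, 2.0], [0.5, 0.4]]
['side'] [ 0.5960172  -0.05463827  0.1025411 ] [[1.7, 0.8], [1.6, 1.2], [-0.6, -0.2], [-1.7, -0.1], [-1.2, -0.2], [0.4, -2.3]]
['top', 'side'] [ 0.59630114 -0.05066216  0.10573634] [[-0.4, -1.2], [0.9, -1.4], [-1.5, -0.4], [1.7, -0.5], [1.7, 0.3], [-0.0, 1.4], [0.9, 2.1], [1.2, 0.4], [1.5, -0.3], [1.3, 0.1], [-0.9, -1.2], [-2.2, -1.1], [-1.6, -1.3], [0.0, -3.1]]
```

```bash
python3 - <<'E'
from h import *
from scipy.optimize import minimize,least_squares
T=[((35,177),(15,114,50)),((388,138),(15,-114,50)),((47,325),(-80,114,43)),((412,283),(-80,-114,43)),((408,248),(-60,-114,43)),
 ((37,92),(71,107,43)),((366,52),(71,-107,43)),((110,150),(31,61,43))]
S=[((270,245),(-80,-114,43)),((298,235),(-60,-114,43)),((272,280),(-85,-120,18)),((500,208),(85,-120,18)),((462,178),(71,-107,43)),((135,70),(-80,114,43))]
def res(p,V):
    o=[];L4=p[3]
    for n,L,a,b,k in(('top',T,295,210,4.4),('side',S,230,225,3.5)):
        if n in V:
            uv=np.array([l[0] for l in L])/k+[a-.5+.5/k,b-.5+.5/k]
            P=np.array([l[1] for l in L])/1e3
            f=P[:,0]<=-.06; f&=abs(P[:,1])<.119; P[f,1]=np.sign(P[f,1])*L4
            o.append(proj(n,place(P,*p[:3]))-uv)
    return np.vstack(o).ravel()
for V in(['top'],['side'],['top','side']):
    r=least_squares(res,[.6,-.05,.1,.117],x_scale=.01,args=(V,),loss='soft_l1');print(V,r.x,r.fun.reshape(-1,2).round(1).tolist())
j=r.x
im=silver('top',374,238);
print('fitted px',im.sum())
M={'top':im}
def f(p): return np.abs(hull('top',place(SP,*p,z=.018))-M['top']).sum()
x0=place(np.array([[.023,-.084,0]]),*j[:3])[0];print('pred fitted',x0)
s=np.array([[0,0,0],[.008,0,0],[0,.008,0],[0,0,.2]])+[x0[0],x0[1],.1]
r=minimize(f,s[0],method='Nelder-Mead',options=dict(initial_simplex=s));print(r.x,r.fun)
print('target',place(np.array([[.023,.084,0]]),*j[:3])[0])
E
```

```text
['top'] [ 0.59373597 -0.04985036  0.11506011  0.11559825] [[-0.7, 0.1], [0.6, -0.8], [0.1, 0.7], [0.1, 0.2], [0.0, 1.0], [-0.8, -0.1], [0.0, -0.1], [0.6, -1.3]]
['side'] [ 0.59314302 -0.05641838  0.11727396  0.11267586] [[0.3, -0.2], [0.1, 0.1], [-0.6, 0.7], [-2.1, 0.1], [1.3, -0.9], [0.2, 0.1]]
['top', 'side'] [ 0.59383258 -0.05156655  0.11578038  0.114969  ] [[-0.1, 0.1], [1.2, -0.9], [0.9, 0.7], [0.5, 0.2], [0.4, 1.0], [-0.2, -0.1], [0.6, -0.2], [1.2, -1.3], [0.2, -1.0], [0.0, -0.7], [-1.1, -0.7], [-2.7, -1.0], [0.7, -2.1], [-0.4, -1.5]]
fitted px 109
pred fitted [ 0.62638243 -0.13234716  0.        ]
[ 0.62978789 -0.13499648  0.13804064] 15.375
target [0.60697476 0.03452807 0.        ]
```

Call:
{"name": "servo_tool", "arguments": {"increments": [0, 0, 0, 0, 0, 0.927, 0, 0, 0, 0, 0, 0.927, 0, 0, 0, 0, 0, 0.927, 0, 0, 0, 0, 0, 0.927, 0, 0, 0, 0, 0, 0.927, 0, 0, 0, 0, 0, 0.927, 0, 0, 0, 0, 0, 0.927, 0, 0, 0, 0, 0, 0.927], "hand": 0}}

```text
time: 1.35
position: [0.1936, 0.5147, 0.2406]
orientation: [2.115, 2.323, -0.0]
wrist_force: [-0.4, -0.9, 0.4]
finger_gap: 0.0466
gripper_force: 0.0
```

```bash
cat >> h.py <<'E'
from scipy.spatial.transform import Rotation as Ro
def go(x,y,z,yaw):
    "shift to target in full-scale units along tool axes, and the turn about tool z needed; yaw = angle of tool y"
    s=bot.observe();R=Ro.from_rotvec(s['orientation']).as_matrix()
    d=R.T@(np.array([x,y,z])-s['position'])/.025
    a=np.arctan2(R[1,1],R[0,1]);Rt=np.array([[-np.sin(yaw),np.cos(yaw),0],[np.cos(yaw),np.sin(yaw),0],[0,0,-1]]).T
    t=Ro.from_matrix(R.T@Rt).as_rotvec()/.15
    print('t',round(s['time'],2),'pos',s['position'].round(4),'yaw',a.round(3),'gap',round(s['finger_gap'],4),'F',np.round(s['wrist_force'],1),'grip',np.round(s['gripper_force'],1),'shift',d.round(2),'turn',t.round(2))
E
python3 -c "
from h import *
go(.465,-.310,.16,.098)"
```

```text
t 1.35 pos [0.1936 0.5147 0.2406] yaw 0.094 gap 0.0466 F [-0.4 -0.9  0.4] grip 0.0 shift [-33.86   7.71   3.23] turn [-0.    0.   -0.03]
```

Call:
{"name": "servo_tool", "arguments": {"increments": [-1, 0.23, 0, 0, 0, 0, -1, 0.23, 0, 0, 0, 0, -1, 0.23, 0, 0, 0, 0, -1, 0.23, 0, 0, 0, 0, -1, 0.23, 0, 0, 0, 0, -1, 0.23, 0, 0, 0, 0, -1, 0.23, 0, 0, 0, 0, -1, 0.23, 0, 0, 0, 0]}}

```text
time: 2.35
position: [0.2593, 0.3195, 0.2407]
orientation: [2.109, 2.328, 0.0]
wrist_force: [-0.0, 0.3, 0.1]
finger_gap: 0.0466
gripper_force: 0.0
```

Call:
{"name": "servo_tool", "arguments": {"increments": [-1, 0.23, 0, 0, 0, 0, -1, 0.23, 0, 0, 0, 0, -1, 0.23, 0, 0, 0, 0, -1, 0.23, 0, 0, 0, 0, -1, 0.23, 0, 0, 0, 0, -1, 0.23, 0, 0, 0, 0, -1, 0.23, 0, 0, 0, 0, -1, 0.23, 0, 0, 0, 0]}}

```text
time: 3.35
position: [0.3248, 0.125, 0.2408]
orientation: [2.109, 2.328, 0.001]
wrist_force: [0.8, 1.1, 0.8]
finger_gap: 0.046
gripper_force: 0.0
```

Call:
{"name": "servo_tool", "arguments": {"increments": [-1, 0.23, 0, 0, 0, 0, -1, 0.23, 0, 0, 0, 0, -1, 0.23, 0, 0, 0, 0, -1, 0.23, 0, 0, 0, 0, -1, 0.23, 0, 0, 0, 0, -1, 0.23, 0, 0, 0, 0, -1, 0.23, 0, 0, 0, 0, -1, 0.23, 0, 0, 0, 0]}}

```text
time: 4.35
position: [0.3902, -0.0696, 0.2407]
orientation: [2.109, 2.328, 0.0]
wrist_force: [-0.0, -0.9, -0.2]
finger_gap: 0.0466
gripper_force: 0.0
```

Call:
{"name": "servo_tool", "arguments": {"increments": [-1, 0.23, 0.4, 0, 0, 0, -1, 0.23, 0.4, 0, 0, 0, -1, 0.23, 0.4, 0, 0, 0, -1, 0.23, 0.4, 0, 0, 0, -1, 0.23, 0.4, 0, 0, 0, -1, 0.23, 0.4, 0, 0, 0, -1, 0.23, 0.4, 0, 0, 0, -1, 0.23, 0.4, 0, 0, 0]}}

```text
time: 5.35
position: [0.4557, -0.2641, 0.1603]
orientation: [2.109, 2.328, -0.0]
wrist_force: [0.1, -0.2, -0.6]
finger_gap: 0.0463
gripper_force: 0.0
```

```bash
python3 -c "
from h import *
go(.465,-.310,.12,.098)"
```

```text
t 5.35 pos [ 0.4557 -0.2641  0.1603] yaw 0.099 gap 0.0463 F [ 0.1 -0.2 -0.6] grip 0.0 shift [-1.86  0.19  1.61] turn [0. 0. 0.]
```

Call:
{"name": "servo_tool", "arguments": {"increments": [-0.93, 0.1, 0.4, 0, 0, 0, -0.93, 0.1, 0.4, 0, 0, 0, 0, 0, 0.4, 0, 0, 0, 0, 0, 0.4, 0, 0, 0, 0, 0, 0, 0, 0, 0]}}

```text
time: 5.98
position: [0.4646, -0.308, 0.1199]
orientation: [-2.107, -2.328, 0.0]
wrist_force: [-0.4, -0.6, -0.3]
finger_gap: 0.0466
gripper_force: 0.0
```

```bash
python3 -c "
from h import *
go(.465,-.310,.064,.098)
a=bot.capture('top')[245:345,385:505,::-1];b=bot.capture('side')[250:390,220:388,::-1]
r=lambda i:cv2.resize(i,(400,400*i.shape[0]//i.shape[1]),interpolation=cv2.INTER_CUBIC)[:333]
cv2.imwrite('pics/c1.png',np.hstack([r(a),r(b)]))"
```

```text
t 5.97 pos [ 0.4646 -0.308   0.1199] yaw 0.099 gap 0.0466 F [-0.4 -0.6 -0.3] grip 0.0 shift [-0.08  0.01  2.24] turn [-0.01 -0.01  0.01]
```

View pics/c1.png

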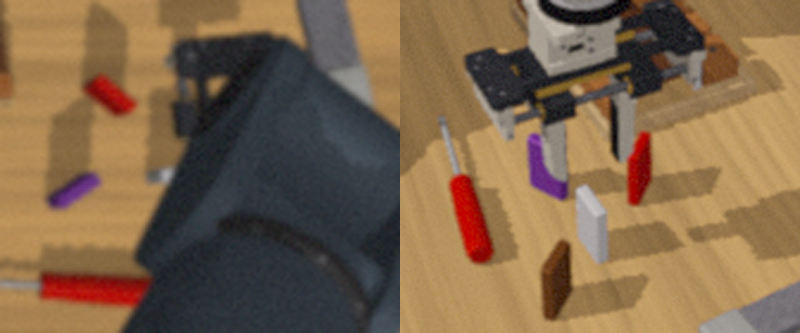

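In the right-hand side crop the fingertips at (555,180) and (625,160) straddle the spacer top at (590,190). The left-hand crop is mostly hidden by the arm. I'll descend and close.

Call:
{"name": "servo_tool", "arguments": {"increments": [-0.08, 0, 0.5, 0, 0, 0, 0, 0, 0.5, 0, 0, 0, 0, 0, 0.5, 0, 0, 0, 0, 0, 0.5, 0, 0, 0, 0, 0, 0.24, 0, 0, 0, 0, 0, 0, 0, 0, 0]}}

```text
time: 6.82
position: [0.4651, -0.3109, 0.0642]
orientation: [-2.109, -2.328, 0.0]
wrist_force: [-0.5, 0.3, -0.3]
finger_gap: 0.0463
gripper_force: 0.0
```

Call:
{"name": "servo_tool", "arguments": {"increments": [0, 0, 0, 0, 0, 0, 0, 0, 0, 0, 0, 0, 0, 0, 0, 0, 0, 0, 0, 0, 0, 0, 0, 0, 0, 0, 0, 0, 0, 0, 0, 0, 0, 0, 0, 0], "hand": 1}}

```text
time: 7.58
position: [0.4653, -0.3111, 0.0648]
orientation: [2.109, 2.328, 0.0]
wrist_force: [0.2, -0.2, 1.7]
finger_gap: 0.0118
gripper_force: 30.0
```

Call:
{"name": "servo_tool", "arguments": {"increments": [0, 0, -0.6, 0, 0, 0, 0, 0, -1, 0, 0, 0, 0, 0, -1, 0, 0, 0, 0, 0, -1, 0, 0, 0, 0, 0, -0.6, 0, 0, 0, 0, 0, 0, 0, 0, -0.1, 0, 0, 0, 0, 0, 0]}}

```text
time: 8.45
position: [0.4649, -0.3107, 0.1689]
orientation: [-2.091, -2.343, 0.0]
wrist_force: [-0.6, 0.6, -0.9]
finger_gap: 0.0121
gripper_force: 30.0
```

```bash
python3 -c "
from h import *
go(.607,.0345,.17,.115)"
```

```text
t 8.45 pos [ 0.4649 -0.3107  0.1689] yaw 0.114 gap 0.0121 F [-0.6  0.6 -0.9] grip 30.0 shift [13.07  7.22 -0.04] turn [-0.01 -0.01 -0.01]
```

Call:
{"name": "servo_tool", "arguments": {"increments": [0.5, 0.25, 0, 0, 0, 0, 0.85, 0.47, 0, 0, 0, 0, 0.85, 0.47, 0, 0, 0, 0, 0.85, 0.47, 0, 0, 0, 0, 0.85, 0.47, 0, 0, 0, 0, 0.85, 0.47, 0, 0, 0, 0, 0.85, 0.47, 0, 0, 0, 0, 0.85, 0.47, 0, 0, 0, 0]}}

```text
time: 9.45
position: [0.5349, -0.139, 0.169]
orientation: [-2.091, -2.343, 0.001]
wrist_force: [-0.6, -0.9, -1.1]
finger_gap: 0.0122
gripper_force: 30.0
```

Call:
{"name": "servo_tool", "arguments": {"increments": [0.85, 0.47, 0, 0, 0, 0, 0.85, 0.47, 0, 0, 0, 0, 0.85, 0.47, 0, 0, 0, 0, 0.85, 0.47, 0, 0, 0, 0, 0.85, 0.47, 0, 0, 0, 0, 0.85, 0.47, 0, 0, 0, 0, 0.85, 0.47, 0, 0, 0, 0, 0.67, 0.39, 0, 0, 0, 0]}}

```text
time: 10.45
position: [0.6074, 0.0358, 0.169]
orientation: [-2.09, -2.344, 0.001]
wrist_force: [-0.3, 0.6, -1.2]
finger_gap: 0.0117
gripper_force: 30.0
```

Call:
{"name": "servo_tool", "arguments": {"increments": [0, 0, 0.5, 0, 0, 0, 0, 0, 0.5, 0, 0, 0, 0, 0, 0.4, 0, 0, 0, 0, 0, 0, 0, 0, 0, 0, 0, 0, 0, 0, 0]}}

```text
time: 11.08
position: [0.6077, 0.0338, 0.1349]
orientation: [2.092, 2.343, 0.0]
wrist_force: [1.6, -0.2, -1.1]
finger_gap: 0.0118
gripper_force: 30.0
```

```bash
python3 -c "
from h import *
go(.607,.0345,.115,.115)
a=bot.capture('top')[210:290,295:391,::-1];b=bot.capture('side')[200:315,255:370,::-1]
cv2.imwrite('pics/c2.png',np.hstack([cv2.resize(i,(400,450),interpolation=cv2.INTER_CUBIC) for i in(b,)]+[cv2.resize(a,(400,450),interpolation=cv2.INTER_CUBIC)]))"
```

```text
t 11.07 pos [0.6077 0.0338 0.1349] yaw 0.113 gap 0.0118 F [ 1.6 -0.2 -1.1] grip 30.0 shift [ 0.03 -0.02  0.79] turn [ 0.    0.   -0.01]
```

View pics/c2.png

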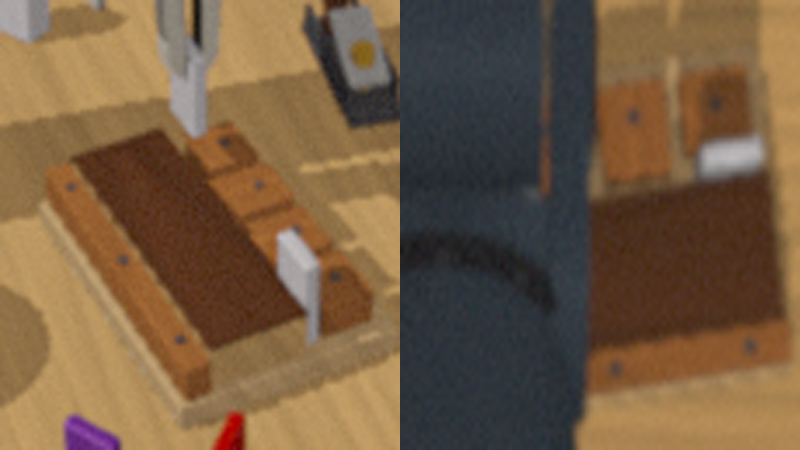

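The left crop (side view) shows the held spacer upright at (190,105), above the end gap. The arm hides that gap in the top view. I'll overlay the fitted model on the side view to correct it.

```bash
python3 - <<'E'
from h import *
im=bot.capture('side')[:,:,::-1]
k=7;a,b,c,d=265,210,345,295
cr=cv2.resize(im[b:d,a:c],None,fx=k,fy=k,interpolation=cv2.INTER_CUBIC)
J=(.5938,-.0508,.1155)
def ln(P,col):
    q=(proj('side',P)-[a-.5,b-.5])*k-.5
    cv2.polylines(cr,[np.round(q*8).astype(np.int32)],False,col,1,cv2.LINE_AA,3)
m=lambda L:place(np.array(L)/1e3,*J)
ln(m([(15,-114,50),(15,114,50),(-60,114,50)]),(0,255,0))
ln(m([(-60,-114,43),(-60,114,43)]),(0,255,255))
for y,x in((84,31),(28,22),(-28,22),(-84,31)): ln(m([(x,y-23,43),(x,y+23,43),(71,y+23,43),(71,y-23,43),(x,y-23,43)]),(255,255,0))
s=bot.observe();p=s['position']
B=place(SP,p[0],p[1],.114,p[2]-.0648)[[0,4,6,2,0,1]]
ln(B,(255,0,255))
F=place(SP,*m([(23,-84,0)])[0][:2],.1155,.018)[[0,4,5,1,0]];ln(F,(255,0,255))
cv2.imwrite('pics/c3.png',cr)
E
```

```text
(no output)
```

View pics/c3.png

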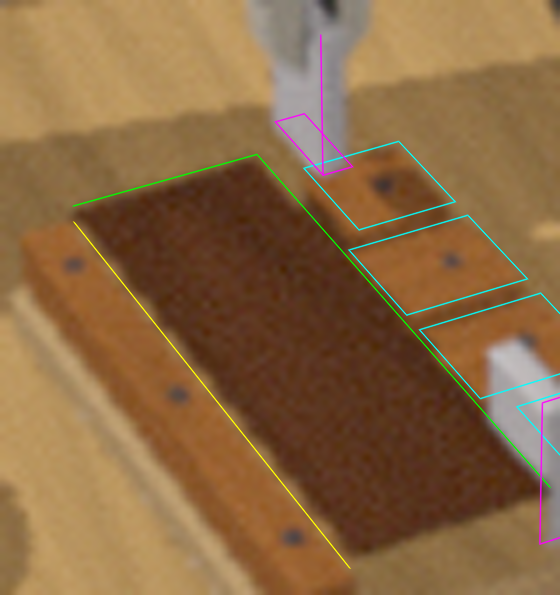

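```bash
cat >> h.py <<'E'
from scipy.optimize import minimize as mini
from scipy.ndimage import map_coordinates
def grad(im):
    g=cv2.GaussianBlur(im.astype(np.float32),(0,0),.8).mean(2);return cv2.Sobel(g,5,1,0,ksize=3)/8,cv2.Sobel(g,5,0,1,ksize=3)/8
def score(n,G,segs,pose,z=0):
    t=0
    for A,B in segs:
        q=proj(n,place(np.linspace(A,B,40)/1e3,*pose,z=z));d=q[-1]-q[0];L=np.hypot(*d);nx,ny=-d[1]/L,d[0]/L
        c=[q[:,1],q[:,0]];v=map_coordinates(G[0],c,order=1)*nx+map_coordinates(G[1],c,order=1)*ny
        t+=abs(v.mean())*L
    return t
def fit(vs,segs,p0,z=0,st=(.005,.005,.03)):
    p0=np.array(p0);best=None
    f=lambda p:-sum(score(n,G,S if (S:=segs.get(n)) else [],p,z) for n,G in vs)
    for dx in(-.004,0,.004):
        for dy in(-.004,0,.004):
            s=p0+np.vstack([[dx,dy,0]]+[np.array([dx,dy,0])+np.eye(3)[i]*st[i] for i in range(3)])
            r=mini(f,s[0],method='Nelder-Mead',options=dict(initial_simplex=s))
            if best is None or r.fun<best.fun: best=r
    return best.x.round(4),round(best.fun,1)
E
cat > jf.py <<'E'
from h import *
t=grad(cv2.imread('pics/t1.png'));s=grad(cv2.imread('pics/s1.png'))
top=[((15,-60,50),(15,114,50)),((-60,114,50),(15,114,50)),((-60,-114,50),(15,-114,50)),((-80,-110,43),(-80,110,43)),((-60,-112,43.),(-60,112,43))]
for y in(84,28,-28,-84): top+=[((71,y-23,43),(71,y+23,43)),((31,y-23,43),(71,y-23,43)),((31,y+23,43),(71,y+23,43))]
side=[((15,-60,50),(15,114,50)),((-60,-112,43),(-60,112,43)),((-80,-110,43),(-80,110,43)),((-85,-120,18),(85,-120,18)),((-60,114,50),(15,114,50))]
for y in(84,28,-28): side+=[((71,y-23,43),(71,y+23,43)),((31,y-23,43),(71,y-23,43))]
segs=dict(top=top,side=side);p=(.594,-.051,.115)
for vs in([('top',t)],[('side',s)],[('top',t),('side',s)]): print([v[0] for v in vs],*fit(vs,segs,p))
sp=[((-6,-20,60),(-6,20,60)),((6,-20,60),(6,20,60)),((-6,-20,60),(6,-20,60)),((-6,20,60),(6,20,60)),((-6,-20,0),(-6,-20,60)),((-6,-20,0),(6,-20,0)),((-6,-20,0),(-6,20,0)),((6,-20,0),(6,-20,60)),((-6,20,0),(-6,20,60))]
sg=dict(top=sp[:4],side=sp)
for vs in([('top',t)],[('side',s)]): print('spacer start',vs[0][0],*fit(vs,sg,(.465,-.311,.1)))
for vs in([('top',t)],[('side',s)]): print('fitted',vs[0][0],*fit(vs,sg,(.628,-.134,.115),z=.018))
n=grad(bot.capture('side')[:,:,::-1]);o=bot.observe();q=o['position']
hs=[((-6,-20,0),(-6,20,0)),((-6,-20,0),(6,-20,0)),((-6,-20,0),(-6,-20,30)),((6,-20,0),(6,-20,30)),((-6,20,0),(-6,20,30))]
print('tcp',q.round(4),'held',*fit([('side',n)],dict(side=hs),(q[0],q[1],.114),z=q[2]-.0648))
E
python3 jf.py
```

```text
Traceback (most recent call last):
  File "jf.py", line 8, in <module>
    for vs in([('top',t)],[('side',s)],[('top',t),('side',s)]): print([v[0] for v in vs],*fit(vs,segs,p))
                                                                                          ~~~^^^^^^^^^^^
  File "h.py", line 49, in fit
    r=mini(f,s[0],method='Nelder-Mead',options=dict(initial_simplex=s))
  File "h.py", line 45, in <lambda>
    f=lambda p:-sum(score(n,G,S if (S:=segs.get(n)) else [],p,z) for n,G in vs)
                ~~~^^^^^^^^^^^^^^^^^^^^^^^^^^^^^^^^^^^^^^^^^^^^^^^^^^^^^^^^^^^^
  File "h.py", line 45, in <genexpr>
    f=lambda p:-sum(score(n,G,S if (S:=segs.get(n)) else [],p,z) for n,G in vs)
                    ~~~~~^^^^^^^^^^^^^^^^^^^^^^^^^^^^^^^^^^^^^^^
  File "h.py", line 39, in score
    q=proj(n,place(np.linspace(A,B,40)/1e3,*pose,z=z));d=q[-1]-q[0];L=np.hypot(*d);nx,ny=-d[1]/L,d[0]/L
  File "h.py", line 8, in proj
    K,T=cam(n);c=(np.atleast_2d(P)-T[:3,3])@T[:3,:3];q=c@K.T;return q[:,:2]/q[:,2:]
        ~~~^^^
  File "h.py", line 4, in cam
    p=bot.camera_params(n);K=np.array([[p['fx'],0,p['cx']],[0,p['fy'],p['cy']],[0,0,1]]);return K,np.array(p['pose'])
ValueError: time passes only in moves, steps and waits
```

```bash
sed -i 's/^def cam(n)/import functools\n@functools.cache\ndef cam(n)/' h.py; python3 jf.py 2>&1 | tail -12
```

```text
['top'] [ 0.5945 -0.0498  0.1223] -4104.4
['side'] [ 0.5957 -0.0541  0.1384] -2480.2
['top', 'side'] [ 0.5948 -0.0499  0.1271] -6474.9
spacer start top [ 0.4644 -0.3107  0.1288] -536.3
spacer start side [ 0.4636 -0.3137  0.1534] -1034.0
fitted top [ 0.6256 -0.1332  0.1114] -862.6
fitted side [ 0.6242 -0.1367  0.0834] -1428.8
tcp [0.6077 0.0341 0.135 ] held [0.6058 0.0333 0.1299] -460.8
```

Call:
{"name": "servo_tool", "arguments": {"increments": [-0.02, 0, 0.3, 0, 0, -0.05, 0, 0, 0.3, 0, 0, 0, 0, 0, 0.2, 0, 0, 0, 0, 0, 0.15, 0, 0, 0, 0, 0, 0, 0, 0, 0]}}

```text
time: 11.9
position: [0.6075, 0.0336, 0.1106]
orientation: [-2.083, -2.352, 0.0]
wrist_force: [0.6, 0.3, -0.7]
finger_gap: 0.0117
gripper_force: 30.0
```

Call:
{"name": "servo_tool", "arguments": {"increments": [0, 0, 0.1, 0, 0, 0, 0, 0, 0.1, 0, 0, 0, 0, 0, 0.1, 0, 0, 0, 0, 0, 0, 0, 0, 0]}}

```text
time: 12.4
position: [0.6075, 0.0336, 0.1032]
orientation: [-2.083, -2.352, 0.0]
wrist_force: [-0.3, 0.3, -0.1]
finger_gap: 0.0117
gripper_force: 30.0
```

The spacer's underside is at about 38 mm, below both the panel top and the stop top, with no force, so it has entered the gap.

Call:
{"name": "servo_tool", "arguments": {"increments": [0, 0, 0.2, 0, 0, 0, 0, 0, 0.2, 0, 0, 0, 0, 0, 0.2, 0, 0, 0, 0, 0, 0.08, 0, 0, 0, 0, 0, 0, 0, 0, 0]}}

```text
time: 13.02
position: [0.6075, 0.0336, 0.0862]
orientation: [-2.083, -2.352, 0.0]
wrist_force: [-0.1, 0.5, -0.7]
finger_gap: 0.012
gripper_force: 30.0
```

```bash
sed -i 's/z=q\[2\]-.0648/z=q[2]-.0648/' jf.py; python3 - <<'E'
from h import *
go(.6075,.0336,.083,.122)
im=bot.capture('side')[:,:,::-1]
cv2.imwrite('pics/c4.png',cv2.resize(im[200:290,260:350],None,fx=6.6,fy=6.6,interpolation=cv2.INTER_CUBIC))
E
```

```text
t 13.03 pos [0.6075 0.0336 0.0862] yaw 0.121 gap 0.012 F [-0.1  0.5 -0.7] grip 30.0 shift [ 0.   -0.    0.13] turn [-0.   -0.   -0.01]
```

View pics/c4.png

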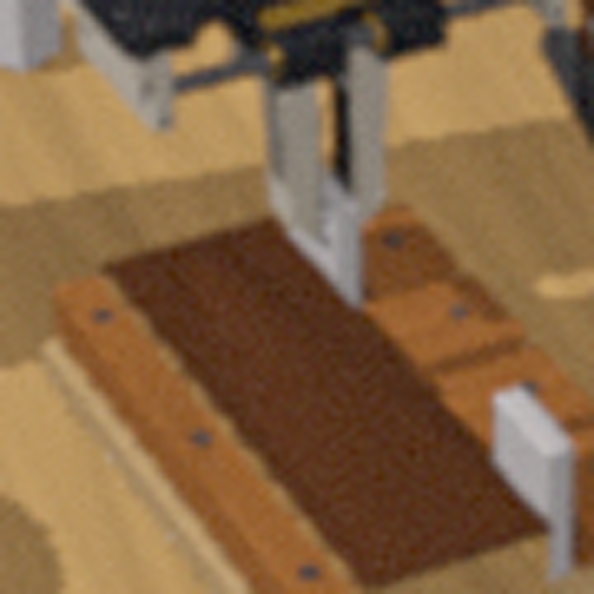

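The spacer sits in the end gap, with its near end at (350,300), between the panel's edge and the end stop. I'll lower it the last 3 mm and release, opening only part way.

Call:
{"name": "servo_tool", "arguments": {"increments": [0, 0, 0.06, 0, 0, 0, 0, 0, 0.06, 0, 0, 0, 0, 0, 0, 0, 0, 0, 0, 0, 0, 0, 0, 0]}}

```text
time: 13.58
position: [0.6076, 0.0336, 0.0834]
orientation: [2.083, 2.352, 0.0]
wrist_force: [0.4, -0.2, -1.2]
finger_gap: 0.0118
gripper_force: 30.0
```

Call:
{"name": "servo_tool", "arguments": {"increments": [0, 0, 0.03, 0, 0, 0, 0, 0, 0.03, 0, 0, 0, 0, 0, 0, 0, 0, 0]}}

```text
time: 13.95
position: [0.6078, 0.0336, 0.0828]
orientation: [2.083, 2.351, 0.001]
wrist_force: [-2.8, 0.2, 8.8]
finger_gap: 0.0117
gripper_force: 30.0
```

Call:
{"name": "servo_tool", "arguments": {"increments": [0, 0, 0, 0, 0, 0, 0, 0, 0, 0, 0, 0, 0, 0, 0, 0, 0, 0, 0, 0, 0, 0, 0, 0], "hand": 0.3}}

```text
time: 14.45
position: [0.6076, 0.0336, 0.0818]
orientation: [-2.083, -2.352, 0.0]
wrist_force: [0.5, -0.2, -0.3]
finger_gap: 0.0325
gripper_force: 0.0
```

Call:
{"name": "servo_tool", "arguments": {"increments": [0, 0, -0.4, 0, 0, 0, 0, 0, -0.8, 0, 0, 0, 0, 0, -1, 0, 0, 0, 0, 0, -0.8, 0, 0, 0]}}

```text
time: 14.95
position: [0.608, 0.0336, 0.1595]
orientation: [2.082, 2.351, 0.002]
wrist_force: [-0.5, 0.2, 0.0]
finger_gap: 0.0327
gripper_force: 0.0
```

Call:
{"name": "servo_tool", "arguments": {"increments": [-0.8, -0.8, 0, 0, 0, 0, -0.8, -0.9, 0, 0, 0, 0, -0.8, -0.9, 0, 0, 0, 0, -0.4, -0.9, 0, 0, 0, 0, 0, -0.8, 0, 0, 0, 0, 0, 0, 0, 0, 0, 0], "hand": 1}}

```text
time: 15.7
position: [0.509, -0.0491, 0.1583]
orientation: [2.083, 2.35, 0.001]
wrist_force: [0.6, 0.8, 0.2]
finger_gap: 0.0002
gripper_force: 0.0
```

```bash
cat > chk.py <<'E'
from h import *
go(.571,-.0525,.08,.122)
ti=bot.capture('top')[:,:,::-1];si=bot.capture('side')[:,:,::-1];t=grad(ti);s=grad(si)
cv2.imwrite('pics/c5.png',np.hstack([cv2.resize(i,(400,400),interpolation=cv2.INTER_CUBIC) for i in(ti[205:295,300:390],si[215:305,260:350])]))
tp=[((-6,-20,60),(-6,20,60)),((6,-20,60),(6,20,60)),((-6,-20,60),(6,-20,60)),((-6,20,60),(6,20,60))]
sd=tp+[((-6,-20,34),(-6,-20,60)),((6,-20,34),(6,-20,60)),((-6,20,34),(-6,20,60))]
sg=dict(top=tp,side=sd)
for nm,p in(('placed',(.607,.0345,.12)),('fitted',(.6256,-.134,.115))):
    for v in([('top',t)],[('side',s)],): print(nm,v[0][0],*fit(v,sg,p,z=.018))
E
python3 chk.py
```

```text
t 15.7 pos [ 0.509  -0.0491  0.1583] yaw 0.12 gap 0.0002 F [0.6 0.8 0.2] grip 0.0 shift [-0.43  2.44  3.13] turn [ 0.01  0.   -0.01]
placed top [0.606  0.0321 0.115 ] -826.5
placed side [0.6043 0.0238 0.1178] -690.4
fitted top [ 0.6257 -0.1342  0.1183] -849.9
fitted side [ 0.6246 -0.1382  0.1492] -1120.5
```

View pics/c5.png

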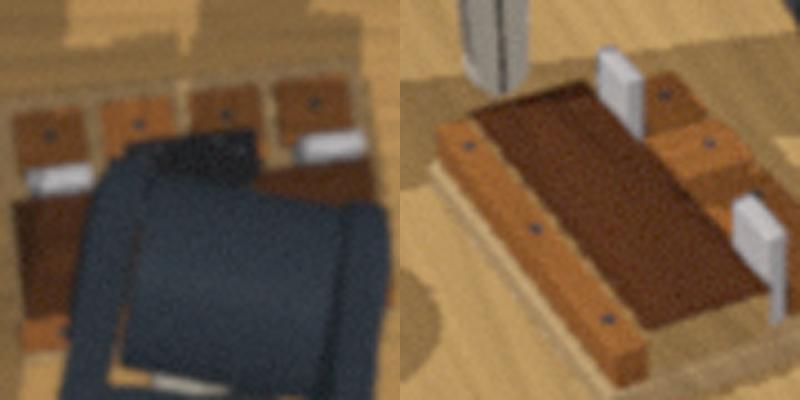

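```bash
cat > st.py <<'E'
from h import *
t=grad(cv2.imread('pics/t1.png'));s=grad(cv2.imread('pics/s1.png'));t2=grad(bot.capture('top')[:,:,::-1])
from scipy.optimize import minimize_scalar
J=(.5945,-.0505,.121)
def f1(n,G,segs,dy,z=0):  # shift along jig y (mm)
    sc=[score(n,G,[(np.add(a,(0,d,0)),np.add(b,(0,d,0))) for a,b in segs],J,z) for d in dy];i=int(np.argmax(sc));return round(float(dy[i]),1),round(max(sc),0)
dy=np.arange(-9,9.1,.2)
for y in(84,28,-28,-84):
    for e in(-23,23):
        sg=[((38,y+e,43),(68,y+e,43))]
        print('stop',y,e,'top',f1('top',t,sg,dy),'side',f1('side',s,sg,dy) if e<0 else '')
for nm,y,G in(('placed',84,t2),('fitted',-84,t)):
    for e in(-20,20):
        print(nm,e,'top z78',f1('top',G,[((18,y+e,78),(28,y+e,78))],dy))
for e in(-114,114): print('panel end',e,f1('top',t,[((-55,e,50),(10,e,50))],dy),f1('side',s,[((-55,e,50),(10,e,50))],dy))
for e in(-120,120): print('board end',e,f1('top',t,[((-80,e,18),(80,e,18))],dy),f1('side',s,[((-80,e,18),(80,e,18))],dy))
E
python3 st.py
```

```text
stop 84 -23 top (-9.0, np.float64(65.0)) side (-1.4, np.float64(77.0))
stop 84 23 top (1.0, np.float64(96.0)) side 
stop 28 -23 top (-8.0, np.float64(59.0)) side (-1.2, np.float64(74.0))
stop 28 23 top (-0.0, np.float64(68.0)) side 
stop -28 -23 top (-7.0, np.float64(74.0)) side (-9.0, np.float64(48.0))
stop -28 23 top (2.0, np.float64(59.0)) side 
stop -84 -23 top (1.2, np.float64(93.0)) side (8.2, np.float64(12.0))
stop -84 23 top (3.0, np.float64(74.0)) side 
placed -20 top z78 (-3.6, np.float64(77.0))
placed 20 top z78 (-9.0, np.float64(34.0))
fitted -20 top z78 (-1.0, np.float64(50.0))
fitted 20 top z78 (-2.2, np.float64(69.0))
panel end -114 (-0.2, np.float64(363.0)) (-3.6, np.float64(421.0))
panel end 114 (-0.0, np.float64(363.0)) (-3.0, np.float64(510.0))
board end -120 (-1.2, np.float64(583.0)) (4.8, np.float64(336.0))
board end 120 (-5.6, np.float64(444.0)) (-3.8, np.float64(187.0))
```

```bash
python3 - <<'E'
from h import *
for n,pts in(('top',((314,246),(374,238))),('side',((300,233),(329,267)))):
  im=bot.capture(n)[:,:,::-1];h=cv2.cvtColor(im,cv2.COLOR_BGR2HSV).astype(float)
  for (u,v),p0,nm in zip(pts,((.6065,.034),(.6265,-.133)),('placed','fitted')):
    w=np.zeros((480,640));w[v-22:v+22,u-(13 if n=='top' else 14):u+14]=1
    # soft foreground by saturation
    S=h[:,:,1]; fg=np.clip((100-S)/60,0,1)*w*(h[:,:,2]>60)
    zlo=.03 if n=='side' else .04
    B=box(-.006,.006,-.02,.02,zlo,.06)
    if n=='side' : B=np.vstack([box(-.006,.006,-.02,.02,.034,.06)])
    def f(p): return np.abs(hull(n,place(B,p[0],p[1],.12,.018))-fg)[w>0].sum()
    g=[(f((p0[0]+a,p0[1]+b)),a,b) for a in np.arange(-.006,.0061,.001) for b in np.arange(-.012,.0121,.001)]
    m=sorted(g)[:6];print(n,nm,round(fg.sum()),[(round(c,1),round(p0[0]+a,4),round(p0[1]+b,4)) for c,a,b in m])
E
```

```text
top placed 140 [(np.float64(56.8), np.float64(0.6075), np.float64(0.033)), (np.float64(57.0), np.float64(0.6065), np.float64(0.032)), (np.float64(57.0), np.float64(0.6075), np.float64(0.032)), (np.float64(57.2), np.float64(0.6065), np.float64(0.033)), (np.float64(57.3), np.float64(0.6065), np.float64(0.034)), (np.float64(57.5), np.float64(0.6075), np.float64(0.034))]
top fitted 149 [(np.float64(62.1), np.float64(0.6265), np.float64(-0.134)), (np.float64(62.3), np.float64(0.6265), np.float64(-0.133)), (np.float64(62.6), np.float64(0.6245), np.float64(-0.133)), (np.float64(62.8), np.float64(0.6245), np.float64(-0.132)), (np.float64(63.5), np.float64(0.6255), np.float64(-0.133)), (np.float64(63.7), np.float64(0.6265), np.float64(-0.132))]
side placed 212 [(np.float64(85.8), np.float64(0.6035), np.float64(0.023)), (np.float64(86.6), np.float64(0.6035), np.float64(0.022)), (np.float64(87.0), np.float64(0.6025), np.float64(0.022)), (np.float64(87.2), np.float64(0.6045), np.float64(0.026)), (np.float64(87.4), np.float64(0.6035), np.float64(0.025)), (np.float64(87.7), np.float64(0.6035), np.float64(0.024))]
side fitted 132 [(np.float64(20.5), np.float64(0.6245), np.float64(-0.139)), (np.float64(20.9), np.float64(0.6245), np.float64(-0.14)), (np.float64(21.1), np.float64(0.6235), np.float64(-0.142)), (np.float64(21.2), np.float64(0.6235), np.float64(-0.14)), (np.float64(21.4), np.float64(0.6235), np.float64(-0.143)), (np.float64(21.7), np.float64(0.6245), np.float64(-0.141))]
```

Both views put the spacer about 3 mm short of its stop's centre (towards -y). I'll regrasp it and shift it 3 mm.

```bash
python3 -c "
from h import *
go(.6076,.0336,.1583,.121)"
```

```text
t 15.95 pos [ 0.51   -0.0487  0.1572] yaw 0.121 gap 0.0002 F [0.6 1.  0.7] grip 0.0 shift [ 2.8   4.27 -0.04] turn [0. 0. 0.]
```

Call:
{"name": "servo_tool", "arguments": {"increments": [0.56, 0.85, 0, 0, 0, 0, 0.56, 0.85, 0, 0, 0, 0, 0.56, 0.85, 0, 0, 0, 0, 0.56, 0.85, 0, 0, 0, 0, 0.56, 0.87, 0, 0, 0, 0, 0, 0, 0, 0, 0, 0], "hand": 0.3}}

```text
time: 16.7
position: [0.6077, 0.0345, 0.1565]
orientation: [2.081, 2.353, 0.0]
wrist_force: [-0.6, 0.4, 0.6]
finger_gap: 0.0327
gripper_force: 0.0
```

Call:
{"name": "servo_tool", "arguments": {"increments": [0, 0, 0.8, 0, 0, 0, 0, 0, 0.8, 0, 0, 0, 0, 0, 0.8, 0, 0, 0, 0, 0, 0.54, 0, 0, 0, 0, 0, 0, 0, 0, 0]}}

```text
time: 17.32
position: [0.6062, 0.0333, 0.0827]
orientation: [-2.082, -2.351, 0.002]
wrist_force: [-0.2, 1.0, 0.2]
finger_gap: 0.0328
gripper_force: 0.0
```

Call:
{"name": "servo_tool", "arguments": {"increments": [0, 0.05, 0, 0, 0, 0, 0, 0, 0, 0, 0, 0]}}

```text
time: 17.58
position: [0.6085, 0.0337, 0.0841]
orientation: [2.082, 2.351, 0.001]
wrist_force: [0.2, -0.1, -0.2]
finger_gap: 0.0324
gripper_force: 0.0
```

Call:
{"name": "servo_tool", "arguments": {"increments": [0, 0, 0, 0, 0, 0, 0, 0, 0, 0, 0, 0, 0, 0, 0, 0, 0, 0, 0, 0, -0.06, 0, 0, 0, 0, 0, 0, 0, 0, 0, 0.06, 0, 0, 0, 0, 0, 0.06, 0, 0, 0, 0, 0, 0, 0, 0, 0, 0, 0], "hand": 1}}

```text
time: 18.58
position: [0.6077, 0.0368, 0.0848]
orientation: [-2.083, -2.352, 0.0]
wrist_force: [0.4, -0.1, -0.5]
finger_gap: 0.0117
gripper_force: 30.0
```

Call:
{"name": "servo_tool", "arguments": {"increments": [0, 0, 0.05, 0, 0, 0, 0, 0, 0.03, 0, 0, 0, 0, 0, 0, 0, 0, 0]}}

```text
time: 18.95
position: [0.6079, 0.0366, 0.0835]
orientation: [2.083, 2.352, 0.0]
wrist_force: [-2.0, 0.3, 6.0]
finger_gap: 0.0114
gripper_force: 30.0
```

Call:
{"name": "servo_tool", "arguments": {"increments": [0, 0, 0, 0, 0, 0, 0, 0, 0, 0, 0, 0, 0, 0, 0, 0, 0, 0, 0, 0, -0.3, 0, 0, 0, 0, 0, -0.7, 0, 0, 0, 0, 0, -0.9, 0, 0, 0, 0, 0, -0.9, 0, 0, 0, 0, 0, 0, 0, 0, 0], "hand": 0.3}}

```text
time: 19.95
position: [0.6088, 0.0367, 0.1554]
orientation: [2.081, 2.349, 0.004]
wrist_force: [-0.2, 0.2, -0.1]
finger_gap: 0.0326
gripper_force: 0.0
```

```bash
python3 -c "
from h import *
go(.5722,-.0527,.1,.121)"
```

```text
t 19.95 pos [0.6088 0.0367 0.1554] yaw 0.121 gap 0.0326 F [-0.2  0.2 -0.1] grip 0.0 shift [-3.37 -1.89  2.21] turn [0.03 0.   0.  ]
```

Call:
{"name": "servo_tool", "arguments": {"increments": [-0.67, -0.38, 0, 0, 0, 0, -0.67, -0.38, 0, 0, 0, 0, -0.67, -0.38, 0, 0, 0, 0, -0.67, -0.38, 0, 0, 0, 0, -0.69, -0.37, 0, 0, 0, 0, 0, 0, 0, 0, 0, 0], "hand": 1}}

```text
time: 20.7
position: [0.5706, -0.054, 0.1529]
orientation: [2.085, 2.35, -0.0]
wrist_force: [0.6, 0.3, 0.4]
finger_gap: 0.0006
gripper_force: 0.0
```

```bash
python3 chk.py; python3 -c "
from h import *
go(.5722,-.0527,.075,.121)"
```

```text
t 20.7 pos [ 0.5706 -0.054   0.1529] yaw 0.119 gap 0.0006 F [0.6 0.3 0.4] grip 0.0 shift [0.06 0.02 2.92] turn [-0.    0.   -0.02]
placed top [0.6053 0.0397 0.1521] -757.6
placed side [ 0.591  -0.0018  0.1974] -719.1
fitted top [ 0.6221 -0.155   0.4254] -153.1
fitted side [ 0.6247 -0.1378  0.1513] -1038.3
t 20.8 pos [ 0.5711 -0.0528  0.1529] yaw 0.121 gap 0.0001 F [ 0.4  0.3 -0.5] grip 0.0 shift [-0.    0.04  3.12] turn [ 0. -0. -0.]
```

View pics/c5.png

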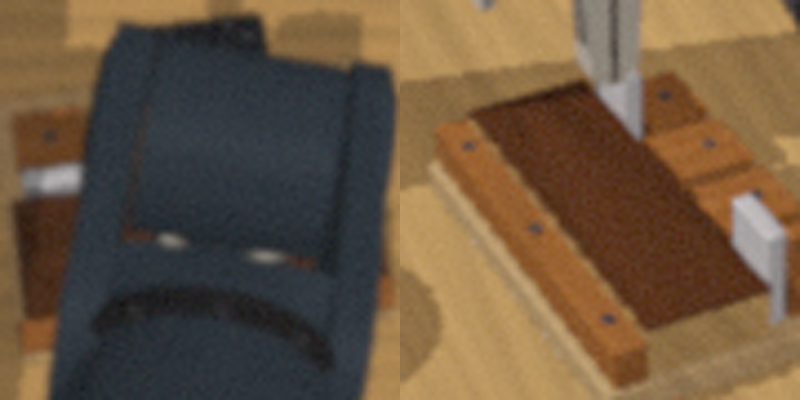

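The placed spacer stands upright in the end gap (side view at (620,105)), and the fitted one is undisturbed. Now I'll press the panel.

Call:
{"name": "servo_tool", "arguments": {"increments": [0, 0.04, 0.6, 0, 0, 0, 0, 0, 0.8, 0, 0, 0, 0, 0, 0.8, 0, 0, 0, 0, 0, 0.6, 0, 0, 0, 0, 0, 0.25, 0, 0, 0, 0, 0, 0, 0, 0, 0]}}

```text
time: 21.55
position: [0.572, -0.0524, 0.0764]
orientation: [-2.082, -2.352, 0.0]
wrist_force: [-0.3, -0.0, 0.5]
finger_gap: 0.0002
gripper_force: 0.0
```

Call:
{"name": "servo_tool", "arguments": {"increments": [0, 0, 0.1, 0, 0, 0, 0, 0, 0.1, 0, 0, 0, 0, 0, 0.1, 0, 0, 0, 0, 0, 0.05, 0, 0, 0, 0, 0, 0, 0, 0, 0]}}

```text
time: 22.18
position: [0.5723, -0.0526, 0.0682]
orientation: [2.083, 2.351, 0.001]
wrist_force: [-0.5, 0.9, 5.0]
finger_gap: 0.0006
gripper_force: 2.8
```

Call:
{"name": "servo_tool", "arguments": {"increments": [0, 0, 0.08, 0, 0, 0, 0, 0, 0.06, 0, 0, 0, 0, 0, 0, 0, 0, 0, 0, 0, 0, 0, 0, 0]}}

```text
time: 22.68
position: [0.5723, -0.0526, 0.0653]
orientation: [2.082, 2.351, 0.001]
wrist_force: [-2.8, 1.1, 11.8]
finger_gap: 0.0008
gripper_force: 5.7
```

Call:
{"name": "servo_tool", "arguments": {"increments": [0, 0, 0.03, 0, 0, 0, 0, 0, 0, 0, 0, 0, 0, 0, 0, 0, 0, 0]}}

```text
time: 23.05
position: [0.5723, -0.0526, 0.0652]
orientation: [2.082, 2.351, 0.001]
wrist_force: [-6.1, 1.6, 20.2]
finger_gap: 0.0003
gripper_force: 9.9
```

Call:
{"name": "servo_tool", "arguments": {"increments": [0, 0, 0, 0, 0, 0, 0, 0, 0, 0, 0, 0, 0, 0, 0, 0, 0, 0, 0, 0, 0, 0, 0, 0]}}

```text
time: 23.55
position: [0.5723, -0.0526, 0.0652]
orientation: [2.082, 2.351, 0.001]
wrist_force: [-6.0, 1.2, 19.9]
finger_gap: 0.0007
gripper_force: 9.9
```

```bash
python3 -c "
from h import *
go(.5722,-.0527,.065,.121)
print(bot.sign_off())"
```

```text
t 23.55 pos [ 0.5723 -0.0526  0.0652] yaw 0.121 gap 0.0007 F [-6.   1.2 19.9] grip 9.9 shift [-0.   -0.01  0.01] turn [0.01 0.   0.  ]
the job is handed in; nothing more can be done
None
```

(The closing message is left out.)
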